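# Stroke the cold block's flip lids shut

### The arm

A 7-joint arm with a two-finger parallel gripper is mounted at the origin on the work surface. World frame = base frame: x ahead of the robot, y to its left, z up, the work surface at z = 0. Lengths are in m, angles in rad, forces in N, time in s.
With the tool pointing down it reaches from about 0.4 to 0.85 m from the base axis. Payload 10.4 kg.
Tool frame: the origin (TCP) lies between the finger pads, 19 mm behind the fingertips; this is the grasp point; z points along the fingers, y is the line along which they close (so a half turn about z gives the same grasp; the last joint's range is limited). The gripper opens to 85 mm and grips with 20 to 120 N. Pads are 22 mm wide; open, the fingers measure 114 mm over their backs; the gripper's body (76 mm by 85 mm) begins 54 mm behind the grasp point. The pads swing forward as they close: fully open they stand 13 mm farther back than shut.
Start: joints at [-1.171, 0.332, -0.065, 1.46, 0.022, 1.35, -0.088], TCP at [0.256, 0.57, 0.25] pointing down, gripper open.
Joint ranges: [-2.6, 2.6], [-0.5, 2.12], [-1.47, 1.34], [0.16, 2.42], [-1.27, 4.41], [0.06, 2.06], [-2.6, 2.6]. Speed limits (rad/s): [2.22, 2.22, 2.79, 2.79, 3.14, 3.14, 3.14].

### API

Orientations are given as a unit quaternion [x, y, z, w].
In Python, from workcell import manip, imaging, workorder gives the robot as it stands.
- The arm moves only by the tool jog_arm, never from a script. Its argument "deltas" is a list of rows, each an object with "gripper": the opening, from 0 (shut) to 1 (fully open); "offset": the shift along the tool's x, y, z in m, a list of three; "rotation": the turn, a rotation vector about the tool's x, y, z in degrees, a list of three. In form: [{"gripper": gripper, "offset": [tx, ty, tz], "rotation": [ax, ay, az]}, ...]. A call has 1 to 20 rows; each row shifts and turns the commanded pose from where the row before left it, along the tool's axes as they then stand; what a row does not reach is not made up. A row lasts 1/10 s, in which the tool goes at most 50 mm and 8.59 degrees, less where a joint would pass 70% of its speed; a pose out of reach is approached as far as the arm can. A call with a gripper value outside its range is refused whole. The fingers move at their own pace and stop on an object; "newtons" is the grip in N (left out, the last holds). Time passes only in rows, so rows that do not move let the fingers close. It gives the time, the measured TCP pose, the force, the opening and the grip force at its end, in the units of the state.
- manip.get_obs(): the state, without advancing time (a new reading comes with each control period).
- imaging.camera(name): name is "scene" or "side" or "wrist"; returns the picture (400x640x3 uint8, blue, green, red); there is no depth.
- imaging.camera_model(name): a dict with "camera_matrix" (3x3 intrinsics, pixels), "world_to_cam" (4x4, takes a point from world to camera coordinates); the wrist camera has in their place "hand_eye" (4x4, takes a point from camera to tool coordinates, whose origin is the TCP and whose axes are the flange's). Camera axes: x right, y up, looking along -z (the intrinsics and any distortion apply to the point x, -y, -z); pixel columns grow to the right and rows downward; lengths in m; the calibration is good to about 2 mm. A picture is of the moment at which its call begins: read the wrist's pose just before it. camera_model takes no time and is no camera call.
- workorder.hand_in(): hands the job in; it is judged then, once.
The state is a dict: "clock": time; "joint_pos": joint angles; "joint_velocities": joint speeds; "tau": joint torques, N m; "position": TCP position; "ee_rot": TCP orientation; "ft_force": force on the tool from outside, world axes, zero at the start; "torque": the same for the moment, N m; "grip_width": opening from 0.0 (shut) to 1.0 (fully open); "grasp_force": force on a finger pad.
Only numpy, scipy, OpenCV 4.12 (cv2) and the standard library are available. Lean on these libraries where they do the work, as an engineer would, in place of code of your own. Each camera call takes 0.05 s, during which the arm holds its last target. There are 200 camera calls.

### The job

Shut the five half-open flip lids of the cold block by running your fingertips lightly along the row in one pass, in the direction in which the lids fold down (each met from its hinge side), so that they fold flat one after another from one end to the other; stay low over the row until the last lid is shut, then lift clear. Do not grasp, lift, tip or shove the block, do not press hard on it, and leave the other things on the bench where they are.

Things in the scene. Friction and masses are not known exactly. Their poses are not given: they have to be found in the camera images.
- block: loose grey metal cold block, 0.75 kg, 184 mm long (x), 52 mm wide (y), 30 mm tall, standing on the bench at any yaw; origin at the centre of its underside, z up. Five equal white flip lids stand in one row along its top, centred at x = -68, -34, 0, 34, 68 mm (lid1 to lid5). Each is 28 mm long (x), 40 mm wide (y), 3 mm thick; shut, they lie flat, upper faces 33 mm above the bench.
- row_start (a point): middle of lid 1's hinge line, on the block's top face (30 mm up, x = -82 mm of the block). Every lid is hinged on its edge nearest the block's -x end; its free edge (with a small 3.5 mm tab) points to +x and stands up when open. Fingertips going +x meet each lid's outer face from its hinge side and fold it down; going -x they catch under free edges.
- row_end (a point): middle of lid 5's free edge when shut (tab not counted), level with the shut lids' upper faces (33 mm up, x = 82 mm of the block)
- lid1 (a joint): opening angle of flip lid 1 (rad), at block x = -68 mm: 0 shut flat, grows as its free edge rises, 1.2 at most; starts half open (0.6 to 1.05); a light hinge friction (5 N mm) keeps it where it is left
- lid2 (a joint): opening angle of flip lid 2 (rad), at block x = -34 mm: 0 shut flat, grows as its free edge rises, 1.2 at most; starts half open (0.6 to 1.05); a light hinge friction (5 N mm) keeps it where it is left
- lid3 (a joint): opening angle of flip lid 3 (rad), at block x = 0 mm: 0 shut flat, grows as its free edge rises, 1.2 at most; starts half open (0.6 to 1.05); a light hinge friction (5 N mm) keeps it where it is left
- lid4 (a joint): opening angle of flip lid 4 (rad), at block x = 34 mm: 0 shut flat, grows as its free edge rises, 1.2 at most; starts half open (0.6 to 1.05); a light hinge friction (5 N mm) keeps it where it is left
- lid5 (a joint): opening angle of flip lid 5 (rad), at block x = 68 mm: 0 shut flat, grows as its free edge rises, 1.2 at most; starts half open (0.6 to 1.05); a light hinge friction (5 N mm) keeps it where it is left
- bottle: bystander: amber reagent bottle with a white cap, 66 mm across, 115 mm tall; origin at the centre of its underside
- beaker: bystander: glass beaker, 70 mm across, 85 mm tall; origin at the centre of its underside
- wellplate: bystander: flat six-well culture plate, 86 x 128 mm, 20 mm tall; origin at the centre of its underside
- tipbox: bystander: grey pipette-tip box with a clear cover, 84 x 124 mm, 59 mm tall; origin at the centre of its underside
Not all that is in view belongs to the job. Of the things like the block, leave any that is orange; of the rest the smaller one is meant.

How it is judged:
On the way, in this order (a step that is already met when the one before it is completed fails the run):
1. lid 1 is shut (opening below 0.12 rad), the lids after it not yet (value of joint lid1 below 0.12 rad and not (value of joint lid2 below 0.12 rad) and not (value of joint lid3 below 0.12 rad) and not (value of joint lid4 below 0.12 rad) and not (value of joint lid5 below 0.12 rad)), for 0.04 s.
2. lid 2 is shut (opening below 0.12 rad), the lids after it not yet (value of joint lid2 below 0.12 rad and not (value of joint lid3 below 0.12 rad) and not (value of joint lid4 below 0.12 rad) and not (value of joint lid5 below 0.12 rad)), for 0.04 s.
3. lid 3 is shut (opening below 0.12 rad), the lids after it not yet (value of joint lid3 below 0.12 rad and not (value of joint lid4 below 0.12 rad) and not (value of joint lid5 below 0.12 rad)), for 0.04 s.
4. lid 4 is shut (opening below 0.12 rad), the lids after it not yet (value of joint lid4 below 0.12 rad and not (value of joint lid5 below 0.12 rad)), for 0.04 s.
5. lid 5 is shut (opening below 0.12 rad) (value of joint lid5 below 0.12 rad), for 0.04 s.
At the end, for the whole second after the job is handed in: all five lids shut (each open by less than 0.12 rad, about 3 mm at the free edge) and at rest; the block level, at rest and within 15 mm of where it stood; each bystander within 20 mm of where it stood (value of joint each of lid1, lid2, lid3, lid4, lid5 below 0.12 rad and distance of block from where it was at the start of the episode below 0.015 m and angle between block's own z axis and vertical below 0.05 rad and linear speed of block below 0.01 m/s and velocity of joint each of lid1, lid2, lid3, lid4, lid5 below 0.05 rad/s and distance of each of bottle, beaker, wellplate, tipbox from where it was at the start of the episode below 0.02 m); the robot touches nothing.
It fails at once if the block is shoved, carried or lifted (moved more than 15 mm) (distance of block from where it was at the start of the episode above 0.015 m).
It fails at once if the block is tipped (more than 0.15 rad) (angle between block's own z axis and vertical above 0.15 rad).
It fails at once if the fingers press hard on the block or its lids (more than 30 N) (contact force between the fingers and block above 30 N).
It fails at once if the fingers leave the row midway: with lid 1 shut and lid 5 not, the TCP is more than 120 mm above the block's underside (value of joint lid1 below 0.12 rad and not (value of joint lid5 below 0.12 rad) and z of the grasp point in the frame of block above 0.12 m).
It fails at once if a bystander is disturbed (moved more than 20 mm) (distance of any of bottle, beaker, wellplate, tipbox from where it was at the start of the episode above 0.02 m).
It also fails if it takes over 40 s, if anything falls off the work surface, if the arm or the gripper's body presses on something with over 40 N, if the wrist force passes 120 N, or if a joint passes its speed limit or range.

## Working session

There is one attempt and no reset: what is moved stays moved. The work goes in short steps, Python scripts to look and compute and a tool call to move; the robot and the scene stay as the last step left them, time stands still between calls to the robot, and variables do not carry over. Pictures are saved under pics/ and viewed, at most 10 in all, crops included, and the job is handed in when it is done.

Besides the shell and the picture viewer there is one more tool, called after ">>>" as name(argument=value, ...) on one line, values as JSON. jog_arm: Moves the arm, as the interface text tells. Its arguments: {"type":"object","properties":{"deltas":{"type":"array","items":{"type":"object","properties":{"gripper":{"type":"number"},"offset":{"type":"array","items":{"type":"number"}},"rotation":{"type":"array","items":{"type":"number"}}}}},"newtons":{"type":"number"}},"required":["deltas"]}

```bash
mkdir -p pics; python3 - <<'E'
from workcell import manip, imaging
import cv2
o=manip.get_obs();print(o)
for n in("scene","side","wrist"):
    cv2.imwrite(f"pics/{n}0.png",imaging.camera(n)); m=imaging.camera_model(n); print(n,m)
E
```

```text
{'clock': 0.0, 'joint_pos': array([-1.17061341,  0.33285476, -0.06471857,  1.46094818,  0.02158274,
        1.34987813, -0.08851243]), 'joint_velocities': array([-1.47161968e-05, -2.50379506e-04,  6.61089864e-04,  5.11549674e-04,
       -1.10218821e-03, -8.27744380e-04,  6.09564050e-04]), 'tau': array([ 4.43238232e-04, -6.25424623e+01,  4.99091030e-02, -3.91621900e+01,
        1.62611943e-02,  9.58718068e-03,  1.05053664e-05]), 'position': array([0.25628397, 0.56965883, 0.24922336]), 'ee_rot': array([ 2.09809556e-01,  9.77742024e-01, -6.85393991e-04, -1.25742801e-04]), 'ft_force': array([-0.66678374,  0.13927669, -0.10434197]), 'torque': array([ 0.02930894,  0.00930428, -0.015894  ]), 'grasp_force': 0.0, 'grip_width': 0.9968540159565299}
scene {'camera_matrix': array([[438.02322227,   0.        , 320.18641365],
       [  0.        , 438.02322227, 199.46346318],
       [  0.        ,   0.        ,   1.        ]]), 'world_to_cam': array([[-0.46130225,  0.8871751 ,  0.01098054,  0.28325484],
       [-0.75861634, -0.40081346,  0.51366314,  0.4044902 ],
       [ 0.4601103 ,  0.22862395,  
[... 361 characters left out ...]
3 ,  0.75762564,  0.63959782, -0.10231411],
       [-0.09945125, -0.63185566,  0.7686793 , -1.13754864],
       [ 0.        ,  0.        ,  0.        ,  1.        ]])}
wrist {'camera_matrix': array([[342.70434315,   0.        , 319.48432277],
       [  0.        , 342.70434315, 210.81081177],
       [  0.        ,   0.        ,   1.        ]]), 'hand_eye': array([[ 1.01336152e-04,  9.58744304e-01,  2.84269852e-01,
         7.16088106e-02],
       [ 9.99999928e-01, -2.01169649e-04,  3.21997251e-04,
        -5.15292519e-04],
       [ 3.65899497e-04,  2.84269799e-01, -9.58744256e-01,
        -1.23038081e-01],
       [ 0.00000000e+00,  0.00000000e+00,  0.00000000e+00,
         1.00000000e+00]])}
```

View pics/scene0.png

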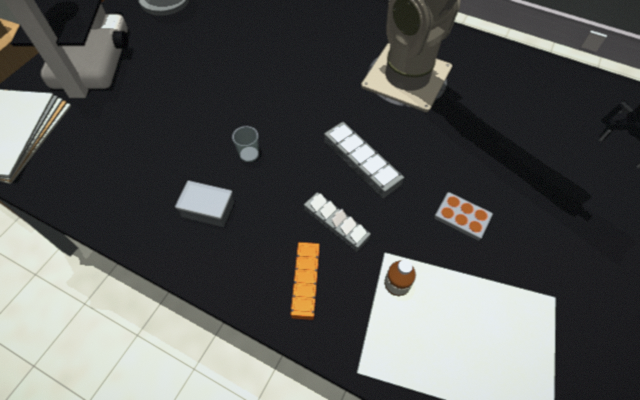

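View pics/side0.png

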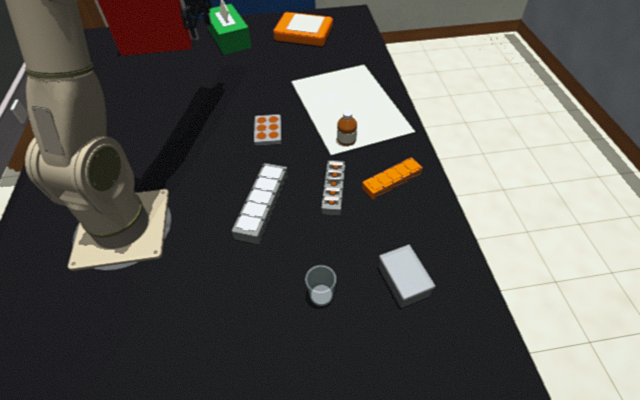

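The scene shows the small grey block with half-open lids near (337,220), and a larger white-lidded decoy and an orange decoy beside it. In the side view the target is near (334,187). I'll zoom in to find the hinge direction.

```bash
python3 - <<'E'
import cv2,numpy as np
a=cv2.imread("pics/scene0.png")[180:260,290:385];b=cv2.imread("pics/side0.png")[150:225,300:365]
f=lambda i:cv2.resize(i,None,fx=(590/i.shape[0])*.66,fy=(590/i.shape[0])*.66,interpolation=cv2.INTER_CUBIC)
A,B=f(a),f(b);h=max(A.shape[0],B.shape[0])
p=lambda i:cv2.copyMakeBorder(i,0,h-i.shape[0],0,5,cv2.BORDER_CONSTANT)
c=np.hstack([p(A),p(B)]);print(c.shape,590/80*.66,590/75*.66);cv2.imwrite("pics/crop0.png",c)
E
```

```text
(389, 809, 3) 4.867500000000001 5.192
```

View pics/crop0.png

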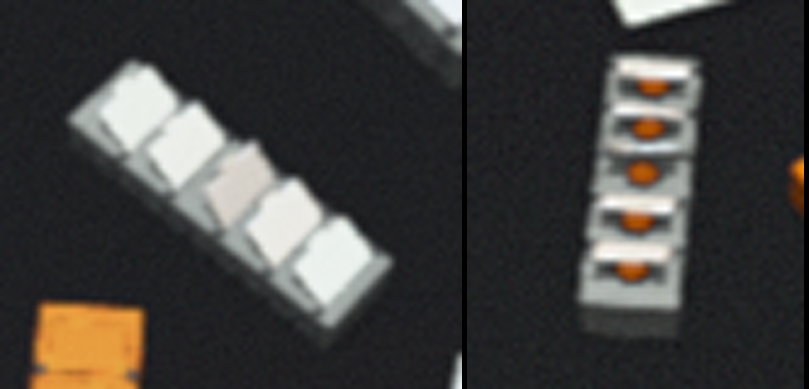

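The side crop shows the wells with the lids' undersides edge-on, so the free edges point toward the side camera (−y) and the hinges face +y. The block's top corners are readable in both crops, so I'll project them onto z = 0.03.

```bash
cat > h.py <<'E'
import numpy as np
from scipy.spatial.transform import Rotation as R
from workcell import manip, imaging
def cam(n,obs=None):
    m=imaging.camera_model(n);K=m["camera_matrix"]
    if n=="wrist":
        T=np.eye(4);T[:3,:3]=R.from_quat(obs["ee_rot"]).as_matrix();T[:3,3]=obs["position"]
        return K,T@m["hand_eye"]
    return K,np.linalg.inv(m["world_to_cam"])
def ray(K,C,uv,z):
    d=np.c_[(np.array(uv,float)-K[:2,2])/[K[0,0],K[1,1]],np.ones(len(uv))]*[1,-1,-1]
    d=d@C[:3,:3].T;o=C[:3,3];return o+d*((z-o[2])/d[:,2:])
def proj(K,C,P):
    P=np.atleast_2d(P);c=(P-C[:3,3])@C[:3,:3]
    return np.c_[K[0,0]*c[:,0]/-c[:,2]+K[0,2],K[1,1]*-c[:,1]/-c[:,2]+K[1,2]]
E
python3 - <<'E'
from h import *
np.set_printoptions(precision=4,suppress=True)
for n,uv in(("scene",[(304.4,204.2),(317.7,192.7),(370.5,233.8),(357.4,247.4)]),("side",[(327.5,161),(344.9,161.9),(341,208.7),(321.8,208.4)])):
    P=ray(*cam(n),uv,.03);print(n,P[:,:2],P.mean(0),[np.linalg.norm(P[i]-P[i-1]) for i in range(4)])
for n,z in(("bottle",.115),):
    print(ray(*cam("scene"),[(403,266)],.11),ray(*cam("side"),[(347,116)],.11))
print(ray(*cam("scene"),[(246,132),(205,190)],.06),ray(*cam("scene"),[(464,215)],.02),ray(*cam("scene"),[(364,158)],.03))
E
```

```text
scene [[ 0.5991 -0.0551]
 [ 0.5511 -0.0406]
 [ 0.5972  0.1348]
 [ 0.647   0.1213]] [0.5986 0.0401 0.03  ] [np.float64(0.18277084323632586), np.float64(0.05009797077491411), np.float64(0.18138394242033024), np.float64(0.05157704140260804)]
side [[ 0.598   0.1297]
 [ 0.6496  0.117 ]
 [ 0.6053 -0.0572]
 [ 0.5531 -0.0472]] [0.6015 0.0356 0.03  ] [np.float64(0.18250489159059644), np.float64(0.053148575327593234), np.float64(0.17967578397668824), np.float64(0.05315339450635883)]
[[0.6771 0.2408 0.11  ]] [[0.6764 0.2327 0.11  ]]
[[ 0.4835 -0.3052  0.06  ]
 [ 0.6972 -0.2949  0.06  ]] [[0.4266 0.3295 0.02  ]] [[0.3882 0.0214 0.03  ]]
```

The two views agree: centre is about (0.600, 0.038), size 182×52 mm, and block +x is about (−0.26, −0.966). I'll hover above it with the fingers closed and refine with the wrist camera.

>>> jog_arm(deltas=[{"gripper":0,"offset":[-0.026,-0.0147,0],"rotation":[0,0,0]},{"gripper":0,"offset":[-0.026,-0.0147,0],"rotation":[0,0,0]},{"gripper":0,"offset":[-0.026,-0.0147,0],"rotation":[0,0,0]},{"gripper":0,"offset":[-0.026,-0.0147,0],"rotation":[0,0,0]},{"gripper":0,"offset":[-0.026,-0.0147,0],"rotation":[0,0,0]},{"gripper":0,"offset":[-0.026,-0.0147,0],"rotation":[0,0,0]},{"gripper":0,"offset":[-0.026,-0.0147,0],"rotation":[0,0,0]},{"gripper":0,"offset":[-0.026,-0.0147,0],"rotation":[0,0,0]},{"gripper":0,"offset":[-0.026,-0.0147,0],"rotation":[0,0,0]},{"gripper":0,"offset":[-0.026,-0.0147,0],"rotation":[0,0,0]},{"gripper":0,"offset":[-0.026,-0.0147,0],"rotation":[0,0,0]},{"gripper":0,"offset":[-0.026,-0.0147,0],"rotation":[0,0,0]},{"gripper":0,"offset":[-0.026,-0.0147,0],"rotation":[0,0,0]},{"gripper":0,"offset":[-0.026,-0.0147,0],"rotation":[0,0,0]},{"gripper":0,"offset":[-0.026,-0.0147,0],"rotation":[0,0,0]},{"gripper":0,"offset":[-0.026,-0.0147,0],"rotation":[0,0,0]},{"gripper":0,"offset":[-0.026,-0.0147,0],"rotation":[0,0,0]},{"gripper":0,"offset":[-0.026,-0.0147,0],"rotation":[0,0,0]},{"gripper":0,"offset":[-0.026,-0.0147,0],"rotation":[0,0,0]},{"gripper":0,"offset":[-0.026,-0.0147,0],"rotation":[0,0,0]}])

```text
clock: 2.15
position: [0.6105, 0.0875, 0.2497]
ee_rot: [0.21, 0.978, -0.0, -0.0]
ft_force: [1.5, 0.3, 0.8]
grip_width: 0.0
grasp_force: 0.0
```

>>> jog_arm(deltas=[{"gripper":0,"offset":[0,0,0],"rotation":[0,0,-4.5]},{"gripper":0,"offset":[0,0,0],"rotation":[0,0,-4.5]},{"gripper":0,"offset":[0,0,0],"rotation":[0,0,0]},{"gripper":0,"offset":[0,0,0],"rotation":[0,0,0]}])

```text
clock: 2.55
position: [0.6099, 0.0886, 0.2498]
ee_rot: [0.134, 0.991, 0.0, -0.0]
ft_force: [-0.9, 0.2, -0.0]
grip_width: -0.001
grasp_force: 0.0
```

```bash
python3 - <<'E'
from h import *
import cv2
o=manip.get_obs();cv2.imwrite("pics/wrist1.png",imaging.camera("wrist"))
np.savez("w1.npz",position=o["position"],ee_rot=o["ee_rot"])
print(o["clock"],o["position"],R.from_quat(o["ee_rot"]).as_matrix().round(4),o["grip_width"],o["ft_force"])
E
```

```text
2.55 [0.60988574 0.08862471 0.24982741] [[-9.643e-01  2.646e-01 -3.000e-04]
 [ 2.646e-01  9.643e-01  1.000e-04]
 [ 4.000e-04  0.000e+00 -1.000e+00]] -0.0009410187368776678 [-0.87736182  0.19580895 -0.03420126]
```

View pics/wrist1.png

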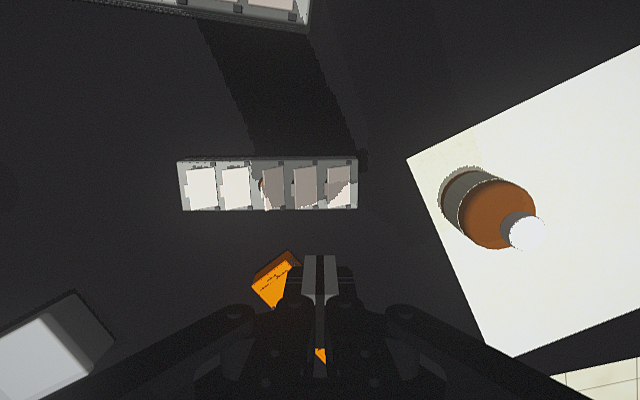

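The wrist view shows the target at cols 177–358, rows 157–211, with the tabs on the left of each lid. So +x is image-left, which is tool −y. The closed fingertips are at about (320,256). Next I'll refine the corners and the tip length.

```bash
python3 - <<'E'
from h import *
import cv2
np.set_printoptions(precision=4,suppress=True)
o=dict(np.load("w1.npz"));K,C=cam("wrist",o)
for L in(.019,.025,.032): print(L,proj(K,C,o["position"]+np.array([0,0,-L])))
im=cv2.imread("pics/wrist1.png")
f=cv2.resize(im[145:265,165:365],None,fx=4,fy=4,interpolation=cv2.INTER_CUBIC)
u=np.array([-.2612,-.9653]);v=np.array([.9653,-.2612]) 
c=np.array([.6,.038])
P=[np.r_[c+u*a*.092+v*b*.026,.03] for a,b in((1,1),(1,-1),(-1,-1),(-1,1))]
q=proj(K,C,np.array(P));print(q)
for p in q: cv2.drawMarker(f,tuple(int(t) for t in ((p-[165,145])*4)),(0,0,255),0,12,1)
cv2.imwrite("pics/crop1.png",f)
E
```

```text
0.019 [[320.9124 272.9243]]
0.025 [[320.8673 267.1265]]
0.032 [[320.8186 260.8612]]
[[182.875  211.0839]
 [176.8156 161.2759]
 [360.6949 160.6497]
 [359.1661 210.5195]]
```

View pics/crop1.png

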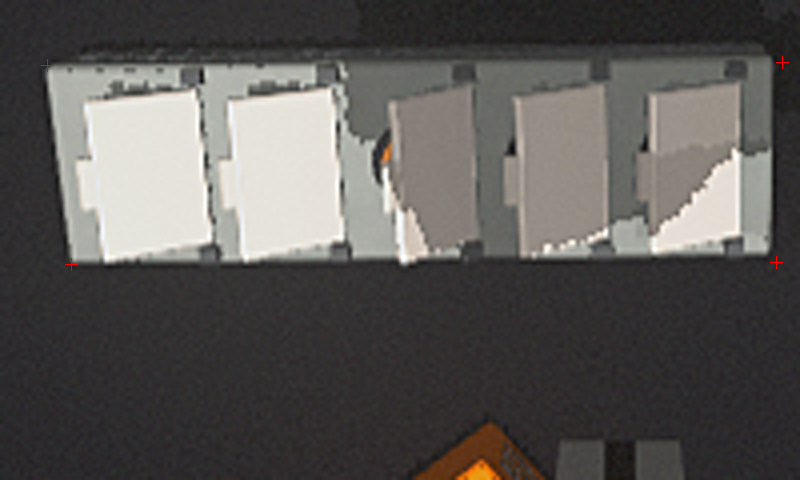

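Predicted corners (red) match on the left; the right end lies about 2.5 px further in. I'll recompute from the observed corners.

```bash
python3 - <<'E'
from h import *
np.set_printoptions(precision=4,suppress=True)
o=dict(np.load("w1.npz"));K,C=cam("wrist",o);M=R.from_quat(o["ee_rot"]).as_matrix()
for L in(.019,.025,.032): print(L,proj(K,C,o["position"]+np.array([[.011,0,L],[.011,.015,L],[-.011,0,L]])@M.T))
uv=np.array([(48,65),(72,262),(770,255),(771,58)])/4+[165,145]
P=ray(K,C,uv,.03);print(P,[np.linalg.norm(P[i]-P[i-1]) for i in range(4)])
c=P.mean(0);u=(P[0]+P[1]-P[2]-P[3]);u/=np.linalg.norm(u);print("c",c,"u",u,"yaw",np.degrees(np.arctan2(u[1],u[0])))
c=.5*(c+[.600,.0378,.03]);print(c)
for s in(-.14,-.115,-.1,0,.12):
    g=c+u*s;print(s,g,"offset tool xy",((g-o["position"])@M)[:2])
print("u in tool",u@M)
E
```

```text
0.019 [[320.9449 250.62  ]
 [354.4503 250.6291]
 [320.8829 294.3294]]
0.025 [[320.8979 245.5101]
 [353.1925 245.5188]
 [320.8399 287.8928]]
0.032 [[320.8473 239.9965]
 [351.8354 240.0046]
 [320.7933 280.9271]]
[[ 0.5509 -0.0438  0.03  ]
 [ 0.6005 -0.0572  0.03  ]
 [ 0.6468  0.1188  0.03  ]
 [ 0.597   0.131   0.03  ]] [np.float64(0.1808410989203086), np.float64(0.05139120199226758), np.float64(0.18201101153999655), np.float64(0.05124525254629417)]
c [0.5988 0.0372 0.03  ] u [-0.2547 -0.967   0.    ] yaw -104.7579832809336
[0.5994 0.0375 0.03  ]
-0.14 [0.6351 0.1729 0.03  ] offset tool xy [-0.0021  0.0879]
-0.115 [0.6287 0.1487 0.03  ] offset tool xy [-0.0023  0.0629]
-0.1 [0.6249 0.1342 0.03  ] offset tool xy [-0.0025  0.0479]
0 [0.5994 0.0375 0.03  ] offset tool xy [-0.0035 -0.0521]
0.12 [ 0.5688 -0.0785  0.03  ] offset tool xy [-0.0047 -0.1721]
u in tool [-0.0103 -0.9999 -0.    ]
```

Pose agrees with the views to within about 1 mm (yaw −104.8°, centre (0.599, 0.0375)), and the closed tip reaches about 19 mm past the TCP. I'll come down onto the bench just behind the hinge end and touch it lightly to calibrate the tip height.

>>> jog_arm(deltas=[{"gripper":0,"offset":[-0.0012,0.029,0],"rotation":[0,0,0]},{"gripper":0,"offset":[-0.0012,0.029,0],"rotation":[0,0,0]},{"gripper":0,"offset":[0,0,0],"rotation":[0,0,0]},{"gripper":0,"offset":[0,0,0.03],"rotation":[0,0,0]},{"gripper":0,"offset":[0,0,0.03],"rotation":[0,0,0]},{"gripper":0,"offset":[0,0,0.03],"rotation":[0,0,0]},{"gripper":0,"offset":[0,0,0.03],"rotation":[0,0,0]},{"gripper":0,"offset":[0,0,0.03],"rotation":[0,0,0]},{"gripper":0,"offset":[0,0,0.03],"rotation":[0,0,0]},{"gripper":0,"offset":[0,0,0.02],"rotation":[0,0,0]},{"gripper":0,"offset":[0,0,0.01],"rotation":[0,0,0]},{"gripper":0,"offset":[0,0,0],"rotation":[0,0,0]},{"gripper":0,"offset":[0,0,0],"rotation":[0,0,0]}])

```text
clock: 3.9
position: [0.6282, 0.1439, 0.0411]
ee_rot: [0.133, 0.991, 0.0, 0.001]
ft_force: [-0.3, -0.4, 0.5]
grip_width: 0.0
grasp_force: 0.0
```

>>> jog_arm(deltas=[{"gripper":0,"offset":[0,0,0.004],"rotation":[0,0,0]},{"gripper":0,"offset":[0,0,0.004],"rotation":[0,0,0]},{"gripper":0,"offset":[0,0,0.004],"rotation":[0,0,0]},{"gripper":0,"offset":[0,0,0.003],"rotation":[0,0,0]},{"gripper":0,"offset":[0,0,0],"rotation":[0,0,0]},{"gripper":0,"offset":[0,0,0],"rotation":[0,0,0]}])

```text
clock: 4.5
position: [0.6276, 0.1438, 0.025]
ee_rot: [0.132, 0.991, -0.0, -0.0]
ft_force: [-0.2, -0.2, 0.6]
grip_width: -0.001
grasp_force: 0.0
```

No contact yet at TCP 0.025. I'll continue in 1 mm steps.

>>> jog_arm(deltas=[{"gripper":0,"offset":[0,0,0.002],"rotation":[0,0,0]},{"gripper":0,"offset":[0,0,0.002],"rotation":[0,0,0]},{"gripper":0,"offset":[0,0,0],"rotation":[0,0,0]},{"gripper":0,"offset":[0,0,0],"rotation":[0,0,0]}])

```text
clock: 4.9
position: [0.6275, 0.1439, 0.0209]
ee_rot: [0.132, 0.991, 0.0, -0.0]
ft_force: [-0.4, -0.4, 0.0]
grip_width: 0.006
grasp_force: 0.0
```

>>> jog_arm(deltas=[{"gripper":0,"offset":[0,0,0.001],"rotation":[0,0,0]},{"gripper":0,"offset":[0,0,0],"rotation":[0,0,0]},{"gripper":0,"offset":[0,0,0],"rotation":[0,0,0]}])

```text
clock: 5.2
position: [0.6276, 0.1439, 0.02]
ee_rot: [0.132, 0.991, 0.0, 0.0]
ft_force: [0.2, -0.5, -0.7]
grip_width: -0.001
grasp_force: 0.0
```

>>> jog_arm(deltas=[{"gripper":0,"offset":[0,0,0.001],"rotation":[0,0,0]},{"gripper":0,"offset":[0,0,0],"rotation":[0,0,0]},{"gripper":0,"offset":[0,0,0],"rotation":[0,0,0]}])

```text
clock: 5.5
position: [0.6275, 0.1439, 0.019]
ee_rot: [0.132, 0.991, 0.0, -0.0]
ft_force: [0.2, -0.1, 1.1]
grip_width: -0.001
grasp_force: 0.0
```

>>> jog_arm(deltas=[{"gripper":0,"offset":[0,0,0.001],"rotation":[0,0,0]},{"gripper":0,"offset":[0,0,0],"rotation":[0,0,0]},{"gripper":0,"offset":[0,0,0],"rotation":[0,0,0]}])

```text
clock: 5.8
position: [0.6276, 0.1439, 0.0189]
ee_rot: [0.132, 0.991, 0.0, -0.0]
ft_force: [-5.1, -1.1, 8.8]
grip_width: 0.001
grasp_force: 4.6
```

>>> jog_arm(deltas=[{"gripper":0,"offset":[0,0,0.001],"rotation":[0,0,0]},{"gripper":0,"offset":[0,0,0],"rotation":[0,0,0]},{"gripper":0,"offset":[0,0,0],"rotation":[0,0,0]}])

```text
clock: 6.1
position: [0.6276, 0.1439, 0.0188]
ee_rot: [0.133, 0.991, 0.0, -0.0]
ft_force: [-8.4, -1.7, 18.4]
grip_width: 0.002
grasp_force: 9.3
```

Bench contact comes at TCP 0.019, so the tip length is exactly 19 mm (stiffness about 10 N/mm). The tool is on the row axis and aligned to within 0.2°. I'll raise the tips to about 34.6 mm (TCP 0.0536) and check.

>>> jog_arm(deltas=[{"gripper":0,"offset":[0,0,-0.0183],"rotation":[0,0,0]},{"gripper":0,"offset":[0,0,-0.0183],"rotation":[0,0,0]},{"gripper":0,"offset":[0,0,0],"rotation":[0,0,0]},{"gripper":0,"offset":[0,0,0],"rotation":[0,0,0]}])

```text
clock: 6.5
position: [0.6276, 0.1439, 0.0536]
ee_rot: [0.132, 0.991, 0.0, 0.0]
ft_force: [-0.1, 0.3, -0.4]
grip_width: -0.003
grasp_force: 0.0
```

The height is exact. First stretch: 14 rows to s ≈ −0.050, to shut lid 1, then a check.

>>> jog_arm(deltas=[{"gripper":0,"offset":[0,-0.004,0],"rotation":[0,0,0]},{"gripper":0,"offset":[0,-0.004,0],"rotation":[0,0,0]},{"gripper":0,"offset":[0,-0.004,0],"rotation":[0,0,0]},{"gripper":0,"offset":[0,-0.004,0],"rotation":[0,0,0]},{"gripper":0,"offset":[0,-0.004,0],"rotation":[0,0,0]},{"gripper":0,"offset":[0,-0.004,0],"rotation":[0,0,0]},{"gripper":0,"offset":[0,-0.004,0],"rotation":[0,0,0]},{"gripper":0,"offset":[0,-0.004,0],"rotation":[0,0,0]},{"gripper":0,"offset":[0,-0.004,0],"rotation":[0,0,0]},{"gripper":0,"offset":[0,-0.004,0],"rotation":[0,0,0]},{"gripper":0,"offset":[0,-0.004,0],"rotation":[0,0,0]},{"gripper":0,"offset":[0,-0.004,0],"rotation":[0,0,0]},{"gripper":0,"offset":[0,-0.004,0],"rotation":[0,0,0]},{"gripper":0,"offset":[0,-0.004,0],"rotation":[0,0,0]}])

```text
clock: 7.9
position: [0.6128, 0.0895, 0.0536]
ee_rot: [0.132, 0.991, 0.0, 0.0]
ft_force: [-0.3, 0.7, 0.1]
grip_width: -0.0
grasp_force: 0.0
```

```bash
python3 - <<'E'
from h import *
import cv2
o=manip.get_obs();print(o["position"],o["ft_force"])
im=imaging.camera("wrist");cv2.imwrite("pics/wrist2.png",im)
E
```

```text
[0.61278204 0.08947617 0.05360805] [-0.31002471  0.69646778  0.10300713]
```

View pics/wrist2.png

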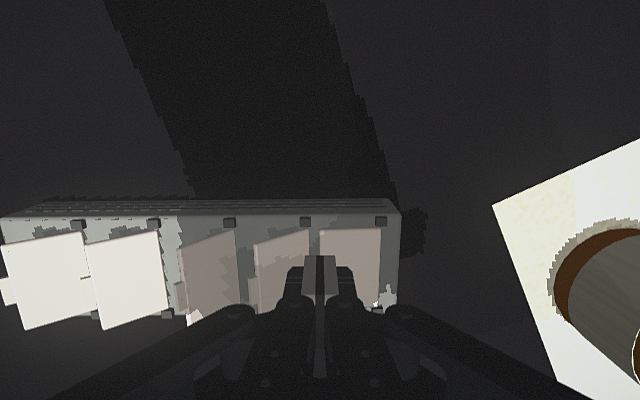

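Lid 1 lies flat (cols 320–380) under the tips at (320,258), the other lids are still up, and the force is under 1 N. Continuing the pass.

>>> jog_arm(deltas=[{"gripper":0,"offset":[0,-0.004,0],"rotation":[0,0,0]},{"gripper":0,"offset":[0,-0.004,0],"rotation":[0,0,0]},{"gripper":0,"offset":[0,-0.004,0],"rotation":[0,0,0]},{"gripper":0,"offset":[0,-0.004,0],"rotation":[0,0,0]},{"gripper":0,"offset":[0,-0.004,0],"rotation":[0,0,0]},{"gripper":0,"offset":[0,-0.004,0],"rotation":[0,0,0]},{"gripper":0,"offset":[0,-0.004,0],"rotation":[0,0,0]},{"gripper":0,"offset":[0,-0.004,0],"rotation":[0,0,0]},{"gripper":0,"offset":[0,-0.004,0],"rotation":[0,0,0]},{"gripper":0,"offset":[0,-0.004,0],"rotation":[0,0,0]}])

```text
clock: 8.95
position: [0.6024, 0.0512, 0.0537]
ee_rot: [0.132, 0.991, 0.0, 0.0]
ft_force: [0.1, 0.6, 1.3]
grip_width: 0.0
grasp_force: 0.3
```

>>> jog_arm(deltas=[{"gripper":0,"offset":[0,-0.004,0],"rotation":[0,0,0]},{"gripper":0,"offset":[0,-0.004,0],"rotation":[0,0,0]},{"gripper":0,"offset":[0,-0.004,0],"rotation":[0,0,0]},{"gripper":0,"offset":[0,-0.004,0],"rotation":[0,0,0]},{"gripper":0,"offset":[0,-0.004,0],"rotation":[0,0,0]},{"gripper":0,"offset":[0,-0.004,0],"rotation":[0,0,0]},{"gripper":0,"offset":[0,-0.004,0],"rotation":[0,0,0]},{"gripper":0,"offset":[0,-0.004,0],"rotation":[0,0,0]},{"gripper":0,"offset":[0,-0.004,0],"rotation":[0,0,0]},{"gripper":0,"offset":[0,-0.004,0],"rotation":[0,0,0]}])

```text
clock: 9.95
position: [0.5918, 0.0123, 0.0536]
ee_rot: [0.132, 0.991, 0.0, 0.0]
ft_force: [0.8, -0.6, 0.3]
grip_width: -0.0
grasp_force: 0.1
```

>>> jog_arm(deltas=[{"gripper":0,"offset":[0,-0.004,0],"rotation":[0,0,0]},{"gripper":0,"offset":[0,-0.004,0],"rotation":[0,0,0]},{"gripper":0,"offset":[0,-0.004,0],"rotation":[0,0,0]},{"gripper":0,"offset":[0,-0.004,0],"rotation":[0,0,0]},{"gripper":0,"offset":[0,-0.004,0],"rotation":[0,0,0]},{"gripper":0,"offset":[0,-0.004,0],"rotation":[0,0,0]},{"gripper":0,"offset":[0,-0.004,0],"rotation":[0,0,0]},{"gripper":0,"offset":[0,-0.004,0],"rotation":[0,0,0]},{"gripper":0,"offset":[0,-0.004,0],"rotation":[0,0,0]},{"gripper":0,"offset":[0,-0.004,0],"rotation":[0,0,0]},{"gripper":0,"offset":[0,-0.004,0],"rotation":[0,0,0]},{"gripper":0,"offset":[0,-0.004,0],"rotation":[0,0,0]},{"gripper":0,"offset":[0,-0.004,0],"rotation":[0,0,0]},{"gripper":0,"offset":[0,-0.004,0],"rotation":[0,0,0]},{"gripper":0,"offset":[0,-0.004,0],"rotation":[0,0,0]},{"gripper":0,"offset":[0,-0.004,0],"rotation":[0,0,0]},{"gripper":0,"offset":[0,-0.004,0],"rotation":[0,0,0]},{"gripper":0,"offset":[0,-0.004,0],"rotation":[0,0,0]}])

```text
clock: 11.75
position: [0.5729, -0.0571, 0.0536]
ee_rot: [0.132, 0.991, 0.0, 0.0]
ft_force: [0.5, 0.6, 0.2]
grip_width: 0.001
grasp_force: 0.0
```

```bash
python3 - <<'E'
from h import *
import cv2
o=manip.get_obs();print(o["clock"],o["position"],o["ft_force"])
w=imaging.camera("wrist");s=imaging.camera("side")
c=cv2.resize(s[140:225,290:375],(400,400),interpolation=cv2.INTER_CUBIC)
w=w[:, 240:640]
cv2.imwrite("pics/end1.png",np.hstack([w,c]))
E
```

```text
11.75 [ 0.57286399 -0.05714433  0.05359643] [0.4510207  0.5753506  0.22329615]
```

View pics/end1.png

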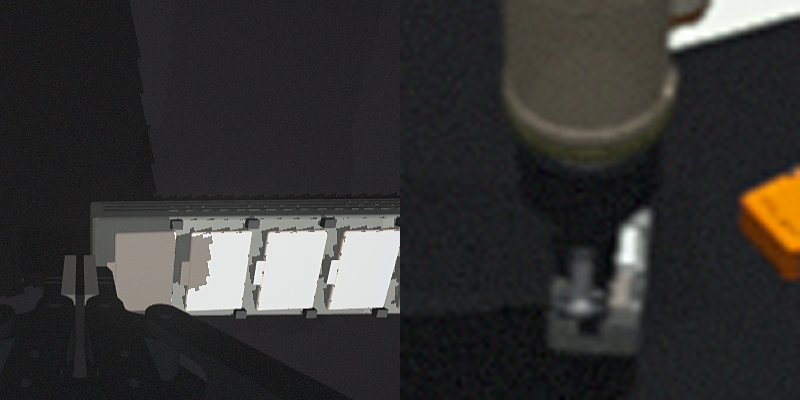

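The fingers are past lid 5 (s ≈ 0.098) and the lids lie flat in a row. I'll lift straight up and verify.

>>> jog_arm(deltas=[{"gripper":0,"offset":[0,0,-0.01],"rotation":[0,0,0]},{"gripper":0,"offset":[0,0,-0.03],"rotation":[0,0,0]},{"gripper":0,"offset":[0,0,-0.03],"rotation":[0,0,0]},{"gripper":0,"offset":[0,0,-0.03],"rotation":[0,0,0]},{"gripper":0,"offset":[0,0,-0.03],"rotation":[0,0,0]},{"gripper":0,"offset":[0,0,-0.03],"rotation":[0,0,0]},{"gripper":0,"offset":[0,0,-0.03],"rotation":[0,0,0]},{"gripper":0,"offset":[0,0,0],"rotation":[0,0,0]},{"gripper":0,"offset":[0,0,0],"rotation":[0,0,0]},{"gripper":0,"offset":[0,0,0],"rotation":[0,0,0]}])

```text
clock: 12.85
position: [0.5725, -0.0566, 0.2429]
ee_rot: [0.132, 0.991, -0.0, -0.001]
ft_force: [0.5, 0.2, -0.4]
grip_width: -0.005
grasp_force: 0.0
```

```bash
python3 - <<'E'
from h import *
import cv2
o=manip.get_obs();print(o["clock"],o["position"],o["ft_force"])
w=imaging.camera("wrist");K,C=cam("wrist",o)
u=np.array([-.2547,-.967]);v=np.array([.967,-.2547]);c=np.array([.5994,.0375])
q=proj(K,C,np.array([np.r_[c+u*a*.092+v*b*.026,.03] for a,b in((1,1),(1,-1),(-1,-1),(-1,1))]))
x0,y0=np.maximum(q.min(0).astype(int)-8,0);x1,y1=q.max(0).astype(int)+8
f=cv2.resize(w[y0:y1,x0:x1],None,fx=3.5,fy=3.5,interpolation=cv2.INTER_CUBIC);print(f.shape,q)
for p in q: cv2.drawMarker(f,tuple(int(t) for t in ((p-[x0,y0])*3.5)),(0,0,255),0,12,1)
cv2.imwrite("pics/end2.png",f)
E
```

```text
12.85 [ 0.57247276 -0.05661816  0.24286518] [ 0.48691306  0.21823116 -0.39649994]
(242, 714, 3) [[326.21590232 211.20819578]
 [326.09735414 160.31544789]
 [514.22338135 158.86666207]
 [506.43091947 209.89686691]]
```

View pics/end2.png

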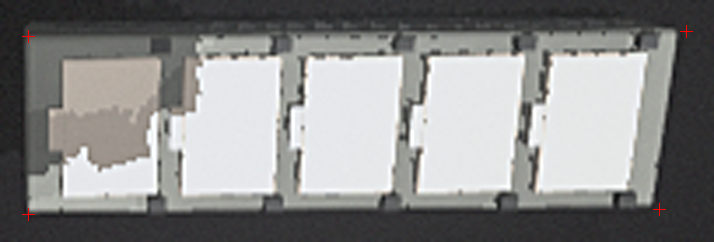

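All five lids lie flat and evenly spaced, the block is within about 2 mm of where it stood, and the arm is clear. Handing in.

```bash
python3 -c "
from workcell import workorder
print(workorder.hand_in())"
```

```text
the job is handed in; nothing more can be done
None
```

I shut all five lids in order in one light pass, left the block within about 2 mm of where it stood, lifted the arm clear and handed the job in; the hand-in gave no verdict.

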